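# Test the tape-measure locks and set the faulty one aside

### The job

Test the lock button on top of each of the three pocket tape measures by pressing it fully down where the tape stands and letting go, working from the robot's right to its left. Leave those whose button stays down standing where they are, locked; pick up the one whose button springs back up and set it down gently, upright, in the low steel tray, without dropping it. Leave the other things on the bench where they are.

Things in the scene. Friction and masses are not known exactly. Their poses are not given: they have to be found in the camera images.
- tape_a: one of three identical pocket tape measures standing upright: grey case 72 long (its x), 36 thick (its y; 38 over the side discs; flat sides, grip it across these), 62 high with rounded top, blade hook sticking out 11 at the -x end; about 0.3 kg. Origin: centre of the underside, z up
- tape_a_button (a joint): travel in m of that tape measure's lock button, 0 up, 0.010 fully down: a black round button, 24 diameter, in the middle of the case top (straight above the origin), its flat top 74 above the underside when up and 64 when fully down. Pressing it down takes 3 to 5 N. A good one stays down when let go, a faulty one springs right back up; the three look alike, exactly one is faulty and it may be any of the three, at any place. The robot's right is -y
- tape_b: one of three identical pocket tape measures standing upright: grey case 72 long (its x), 36 thick (its y; 38 over the side discs; flat sides, grip it across these), 62 high with rounded top, blade hook sticking out 11 at the -x end; about 0.3 kg. Origin: centre of the underside, z up
- tape_b_button (a joint): travel in m of that tape measure's lock button, 0 up, 0.010 fully down: a black round button, 24 diameter, in the middle of the case top (straight above the origin), its flat top 74 above the underside when up and 64 when fully down. Pressing it down takes 3 to 5 N. A good one stays down when let go, a faulty one springs right back up; the three look alike, exactly one is faulty and it may be any of the three, at any place. The robot's right is -y
- tape_c: one of three identical pocket tape measures standing upright: grey case 72 long (its x), 36 thick (its y; 38 over the side discs; flat sides, grip it across these), 62 high with rounded top, blade hook sticking out 11 at the -x end; about 0.3 kg. Origin: centre of the underside, z up
- tape_c_button (a joint): travel in m of that tape measure's lock button, 0 up, 0.010 fully down: a black round button, 24 diameter, in the middle of the case top (straight above the origin), its flat top 74 above the underside when up and 64 when fully down. Pressing it down takes 3 to 5 N. A good one stays down when let go, a faulty one springs right back up; the three look alike, exactly one is faulty and it may be any of the three, at any place. The robot's right is -y
- tray: low open sheet-steel tray fixed to the bench, 160 (x) x 180 (y) outside, 30 high, walls and floor 4 thick, empty, to the left of the tape measures. Origin: centre of the underside, z up
- jig_block: bystander, loose: dark steel block 50 x 50 x 45 with a black ball knob on top, 83 high in all (mm). Origin at its underside, middle
- bush: bystander, loose: flanged brass bush standing on its flange, 44 diameter, 45 high (mm). Origin at its underside, middle
- ferrule: bystander, loose: copper ring 24 diameter, 12 high, between tape measures (mm). Origin at its underside, middle
- nut: bystander, loose: steel hexagon nut 26 across, 12 high, between tape measures (mm). Origin at its underside, middle
- bracket: bystander, loose: copper angle piece 50 x 60, its upright leg 44 high (mm). Origin at its underside, middle
- spanner: bystander, loose: steel spanner lying flat, 170 long (mm). Origin at its underside
There are look-alikes about, which are no part of the job. What is shaped like the tape_b but green or turquoise is not meant.

How it is judged:
By the outcome, as a careful person would: the job done as asked, in the order asked, and still so for the second after the job is handed in, with the robot touching nothing.
It also fails if it takes over 64 s, if anything falls off the work surface, if the arm or the gripper's body presses on something with over 40 N, if the wrist force passes 120 N, or if a joint passes its speed limit or range.

### The arm

A 6-joint arm with a two-finger parallel gripper is mounted at the origin on the work surface. World frame = base frame: x ahead of the robot, y to its left, z up, the work surface at z = 0. Lengths are in m, angles in degrees, forces in N, time in s.
With the tool pointing down it reaches from about 0.4 to 0.825 m from the base axis. Payload 7 kg.
Tool frame: the origin (TCP) lies midway between the tips of the shut fingers; the grasp point (between the pads) lies 19 mm behind it; z points along the fingers, y is the direction in which the jaws open and shut (so a half turn about z gives the same grasp; the last joint's range is limited). The gripper opens to 88 mm and grips with 3 to 60 N. Pads are 19 mm wide; open, the fingers measure 130 mm over their backs; the gripper's body (78 mm by 193 mm) begins 47 mm behind the grasp point.
Start: joints at [-52.477, 20.546, 0.682, 0, -70.136, -16.507], TCP at [0.242, -0.63, 0.227] pointing down, gripper open.
Joint ranges: [-176.03, 176.03], [-82.01, 121.73], [-58.28, 71.71], [-173.87, 95.51], [-174.79, -0.11], [-173.66, 173.66]. Speed limits (degrees/s): [136.94, 136.94, 172.46, 180, 180, 180].

### API

Orientations are given as [roll, pitch, yaw] about the fixed x, y, z axes, in that order (R = Rz(yaw) Ry(pitch) Rx(roll)).
In Python, from plant import r gives the robot as it stands. The module is installed in compiled form; this text tells all that it offers.
- The arm moves only by the tool send_rows, never from a script. Its argument "motion" is a list of rows, each an object with "travel": the shift along the tool's x, y, z in m, a list of three; "spin": the turn about the tool's z in degrees. In form: [{"travel": [tx, ty, tz], "spin": spin}, ...]. A call has 1 to 5 rows; each row shifts and turns the pose as measured when the row begins, along the tool's axes as they then stand; what a row does not reach is not made up. A row lasts 1/12 s, in which the tool goes at most 41.7 mm and 7.16 degrees, less where a joint would pass 70% of its speed; a pose out of reach is approached as far as the arm can. A call is refused whole if a number of a shift passes 0.0417 or a number of a turn 7.16, either way. A call with a gripper value outside its range is refused whole. "gripper" is the gripper command: -1 is shut, 1 is fully open, values between are in proportion, set as the call begins (left out, the last holds). The fingers move at their own pace and stop on an object; "squeeze" is the grip in N (left out, the last holds). Time passes only in rows, so rows that do not move let the fingers close. It gives the time, the measured TCP pose, the force and the opening at its end, in the units of the state.
- r.get_state(): the state, without advancing time (a new reading comes with each control period).
- r.capture(name): name is "scene" or "top"; returns (picture, depth): 480x640x3 uint8, blue, green, red; 480x640 float32, m along the optical axis (not along the pixel's ray), 0 where there is no reading.
- r.get_calibration(name): a dict with "fov_y" (degrees; the focal length in pixels is half the picture's height over the tangent of half this angle, whatever the lens; pixels are square), "cx", "cy" (the principal point, pixels), "k1" (the pictures are not rectified: a ray, as slopes to the right and down, at radius r is drawn at 1 + k1 r^2 times it, then the intrinsics apply), "origin" and "orientation" of the camera in the world. Camera axes: x right, y down, z forward; pixel columns grow to the right and rows downward; lengths in m; the calibration is good to about 2 mm. A picture is of the moment at which its call begins. get_calibration takes no time and is no camera call.
- r.close_job(): hands the job in, once; it reports no verdict.
Trained networks look in the newest picture that a camera, given by its name, has taken for a name from the list of things; names that differ only in an ending like _2 or _b are one class to them, and where a whole thing is asked for, a point or a joint stands for the part that bears it (a point fixed in the world has none). Each returns a list of dicts, best first, with "conf" (0 to 1); they miss things now and then, are a little off and sometimes report something else, mostly with a low value. They report only what shows in the picture. A call takes as long as a camera call. They do not tell look-alikes from the thing itself.
- r.boxes_of(camera, target): "at" ([x, y, z] in m, in the coordinates of the camera as it stood for that picture, good to about 4 mm: the middle of the surface that is visible of it).
- r.pinpoint(camera, target): "at" ([x, y, z] in m, in the coordinates of the camera as it stood for that picture, good to about 4 mm: a listed point, or the origin of a listed thing).
The state is a dict: "time_s": time; "joints": joint angles; "qd": joint speeds; "joint_torque": joint torques, N m; "tcp_pos": TCP position; "eef_rot": TCP orientation; "contact_force": force on the tool from outside, world axes, zero at the start; "moment": the same for the moment, N m; "gripper_width": finger opening in m.
Only numpy, scipy, OpenCV 4.12 (cv2) and the standard library are available. Lean on these libraries where they do the work, as an engineer would, in place of code of your own. Each camera call takes 0.05 s, during which the arm holds its last target. There are 200 camera calls.

## Working session

There is one attempt and no reset: what is moved stays moved. The work goes in short steps, Python scripts to look and compute and a tool call to move; the robot and the scene stay as the last step left them, time stands still between calls to the robot, and variables do not carry over. Pictures are saved under pics/ and viewed, about 8 in all and at most 12, crops included, and the job is handed in when it is done.

Besides the shell and the picture viewer there is one more tool, called in YAML: its name, and indented under it one key for each argument. send_rows: Moves the arm, as the interface text tells. Its arguments: {"type":"object","properties":{"motion":{"type":"array"},"gripper":{"type":"number"},"squeeze":{"type":"number"}},"required":["motion"]}

```bash
mkdir -p pics; cat > h.py <<'E'
import numpy as np, cv2
from scipy.spatial.transform import Rotation as R
from plant import r
def cam(n):
    c=r.get_calibration(n); o=np.array(c["orientation"],float)
    M=o if o.shape==(3,3) else R.from_euler("xyz",o,degrees=True).as_matrix()
    return c,np.array(c["origin"]),M
def w(n,p):
    c,o,M=cam(n); return M@np.array(p)+o
def cloud(n,d):
    c,o,M=cam(n); f=240/np.tan(np.radians(c["fov_y"]/2))
    v,u=np.mgrid[0:480,0:640]; x=(u-c["cx"])/f; y=(v-c["cy"])/f
    a,b=x.copy(),y.copy()
    for _ in range(8):
        s=1+c["k1"]*(a*a+b*b); a,b=x/s,y/s
    return np.stack([a*d,b*d,d],-1)@M.T+o
E
python3 - <<'E'
from h import *
for n in("top","scene"):
    p,d=r.capture(n); cv2.imwrite(f"pics/{n}0.png",p); np.save(n+"0.npy",d); print(n,r.get_calibration(n))
    for t in("tape_a","tape_a_button","tray"):
        for b in r.pinpoint(n,t): print(n,t,round(b["conf"],2),w(n,b["at"]).round(3))
print(r.get_state())
E
```

```text
top {'fov_y': 48.471134878880825, 'cx': 322.898541453174, 'cy': 237.56026881072717, 'k1': 0.049219798471411946, 'origin': array([ 0.43509213, -0.00225668,  1.06918295]), 'orientation': array([-175.15389899,   -0.81127161,  -88.45047342])}
top tape_a 0.96 [0.508 0.08  0.   ]
top tape_a 0.87 [ 0.338 -0.284  0.   ]
top tape_a 0.82 [ 0.514 -0.221  0.   ]
top tape_a 0.76 [ 0.391 -0.163  0.004]
top tape_a 0.74 [ 0.703 -0.324  0.003]
top tape_a 0.69 [ 0.494 -0.067  0.003]
top tape_a 0.58 [ 0.733  0.246 -0.002]Traceback (most recent call last):
  File "<stdin>", line 5, in <module>
ValueError: it knows: bracket, bush, ferrule, jig_block, nut, spanner, tape, tray
```

View pics/top0.png

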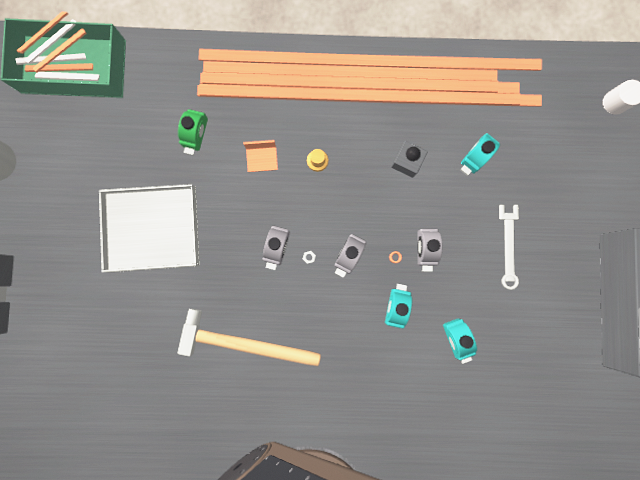

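The top view shows the grey tapes at pixels (429,245), (351,252) and (275,244), going from right to left. The ferrule is at (395,257), the nut at (309,257) and the tray at (148,228). The turquoise and green ones are decoys.

```bash
python3 - <<'E'
from h import *
n="top"; p,d=r.capture(n); P=cloud(n,d)
hsv=cv2.cvtColor(p,cv2.COLOR_BGR2HSV)
for c in[(.514,-.221),(.494,-.067),(.508,.08)]:
    near=np.hypot(P[...,0]-c[0],P[...,1]-c[1])<.06
    b=near&(P[...,2]>.067)&(hsv[...,2]<60)
    q=P[near&(P[...,2]>.03)]; h=P[near&(P[...,2]<.03)&(P[...,2]>.002)&(hsv[...,2]>200)]
    (cc,s,a)=cv2.minAreaRect((q[:,:2]*1000).astype(np.float32))
    print("btn",P[b].mean(0).round(4),np.ptp(P[b],axis=0).round(3),b.sum(),"rect",np.round(cc,1),np.round(s,1),round(a,1),"hook",h.mean(0).round(3),len(h))
for t in("tape","tray","ferrule","nut"):
    try:
        for b in r.pinpoint(n,t): print(t,round(b["conf"],2),w(n,b["at"]).round(3))
    except Exception as e: print(e)
q=P[(P[...,2]>.02)&(P[...,2]<.04)&(P[...,1]>.2)&(P[...,1]<.5)&(P[...,0]>.35)&(P[...,0]<.65)]
print("tray",cv2.minAreaRect((q[:,:2]*1000).astype(np.float32)))
q=P[(abs(P[...,0]-.45)<.1)&(abs(P[...,1])<.4)&(P[...,2]<.015)];print("bench z",np.median(q[:,2]),q[:,2].std())
print(r.get_state())
p,d=r.capture("scene"); cv2.imwrite("pics/scene0.png",p); print(r.get_calibration("scene"))
E
```

```text
btn [ 0.5071 -0.2192  0.0718] [0.017 0.019 0.01 ] 10 rect [ 511.8 -221.9] [68.6 37. ] 1.6 hook [ 0.484 -0.208  0.014] 87
btn [ 0.4873 -0.0708  0.0743] [0.013 0.015 0.005] 4 rect [494.6 -67.8] [37.7 71.1] 64.8 hook [ 0.457 -0.05   0.012] 54
btn [0.5017 0.0709 0.0726] [0.015 0.011 0.009] 12 rect [506.9  77.5] [36.8 71.5] 76.8 hook [0.468 0.083 0.012] 59
tape 0.87 [ 0.335 -0.283  0.001]
tape 0.85 [ 0.702 -0.324 -0.002]
tape 0.82 [0.732 0.25  0.001]
tape 0.81 [ 0.389 -0.166  0.007]
tape 0.72 [0.504 0.077 0.002]
tape 0.7 [ 0.511 -0.22  -0.   ]
tape 0.7 [ 0.495 -0.068  0.001]
tray 0.76 [0.536 0.327 0.004]
ferrule 0.54 [ 0.488 -0.155 -0.004]
nut 0.44 [ 0.487  0.011 -0.001]
tray ((477.6207580566406, 321.7030944824219), (272.3164367675781, 183.1142578125), 5.5827956199646)
bench z 0.0005166093607595901 0.002722181047284766
{'time_s': 0.35, 'joints': array([-5.24760683e+01,  2.05586402e+01,  6.72043614e-01, -2.72124478e-03,
       -7.01351776e+01, -1.65061068e+01]), 'qd': array([ 0.02876381, -0.11480347,  0.07404524,  0.13674676,  0.01027676,
        0.05104026]), 'joint_torque': array([ 1.61965578e-03, -5.81693709e+01,  2.92853862e+01,  6.99152827e+00,
        1.00552960e-02, -8.74248190e-05]), 'tcp_pos': array([ 0.24202209, -0.63000355,  0.22633855]), 'eef_rot': array([ 1.79978396e+02, -3.73293268e-03, -1.58983100e+02]), 'contact_force': array([ 1.33117795, -0.0426997 , -0.2390623 ]), 'moment': array([-0.01619012,  0.0409973 , -0.02976637]), 'gripper_width': 0.08806365160885928}
{'fov_y': 44.710050002980935, 'cx': 316.98646207414856, 'cy': 239.210244696644, 'k1': -0.08097923044015327, 'origin': array([ 1.13311103, -0.12138014,  1.0470602 ]), 'orientation': array([-148.9181056 ,    0.79868099,   80.27448559])}
```

View pics/scene0.png

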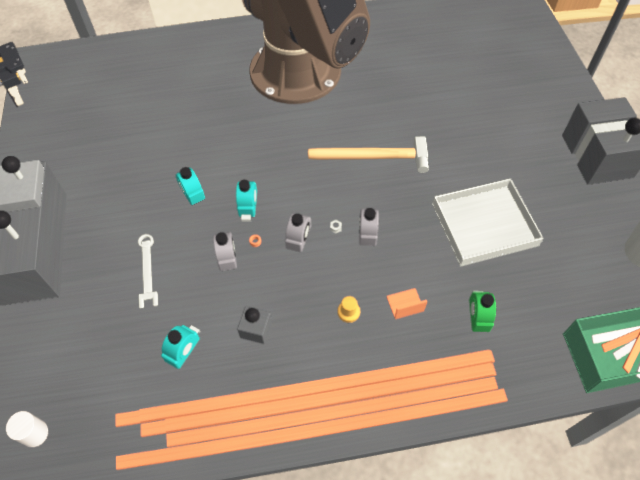

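send_rows:
  motion:
    - {"travel": [-0.0332, 0.0238, 0], "spin": 0}
    - {"travel": [-0.0332, 0.0238, 0], "spin": 0}
    - {"travel": [-0.0332, 0.0238, 0], "spin": 0}
    - {"travel": [-0.0332, 0.0238, 0], "spin": 0}
    - {"travel": [-0.0332, 0.0238, 0], "spin": 0}
  gripper: -1
  squeeze: 20

```text
time_s: 0.82
tcp_pos: [0.3528, -0.46, 0.2237]
eef_rot: [179.9, -0.1, -159.6]
contact_force: [1.5, 0.4, 1.3]
gripper_width: 0.0599
```

send_rows:
  motion:
    - {"travel": [-0.0332, 0.0238, 0], "spin": 0}
    - {"travel": [-0.0332, 0.0238, 0], "spin": 0}
    - {"travel": [-0.0332, 0.0238, 0], "spin": 0}
    - {"travel": [-0.0332, 0.0238, 0], "spin": 0}
    - {"travel": [-0.0332, 0.0238, 0], "spin": 0}

```text
time_s: 1.23
tcp_pos: [0.468, -0.2859, 0.225]
eef_rot: [-180.0, 0.0, -159.7]
contact_force: [0.2, -0.0, 0.4]
gripper_width: 0.0264
```

```bash
cat >> h.py <<'E'
def go(x,y,z=None,yaw=None):
    s=r.get_state(); p=s["tcp_pos"]; t=s["eef_rot"][2]; c,q=np.cos(np.radians(t)),np.sin(np.radians(t))
    dx,dy=x-p[0],y-p[1]; print("t",round(s["time_s"],2),"pos",p.round(4),"rot",s["eef_rot"].round(1),"w",round(s["gripper_width"],4),"F",s["contact_force"].round(1))
    print("tool shift",np.round([c*dx+q*dy,q*dx-c*dy,0 if z is None else p[2]-z],4),"norm",round(np.hypot(dx,dy),3),"spin",None if yaw is None else round(-((yaw-t+180)%360-180),1))
E
python3 -c "
from h import *
go(.512,-.221,.085,180)"
```

```text
t 1.23 pos [ 0.468  -0.2859  0.225 ] rot [-180.     0.  -159.7] w 0.0264 F [ 0.2 -0.   0.4]
tool shift [-0.0638  0.0456  0.14  ] norm 0.078 spin 20.3
```

send_rows:
  motion:
    - {"travel": [-0.032, 0.0228, 0], "spin": 0}
    - {"travel": [-0.032, 0.0228, 0], "spin": 0}
    - {"travel": [0, 0, 0.04], "spin": 0}
    - {"travel": [0, 0, 0.04], "spin": 0}
    - {"travel": [0, 0, 0.03], "spin": 0}

```text
time_s: 1.65
tcp_pos: [0.5261, -0.2105, 0.1222]
eef_rot: [-179.4, 1.1, -159.0]
contact_force: [0.5, -0.9, -0.5]
gripper_width: 0.001
```

```bash
python3 - <<'E'
from h import *
go(.512,-.221,.085)
p,d=r.capture("scene"); cv2.imwrite("pics/s1.png",cv2.resize(p[150:350,150:450],(780,520)))
# button centres from pixel of black at top0 with z=.074
im=cv2.imread("pics/top0.png"); c,o,M=cam("top"); P=cloud("top",np.ones((480,640)))-o
v=im.max(2)
for (a,b) in[(433,246),(352,252),(275,244)]:
    m=np.zeros((480,640),bool); m[b-12:b+13,a-12:a+13]=1; m&=v<55
    k=P[m].mean(0); print((o+k*(.074-o[2])/k[2]).round(4),m.sum())
E
```

```text
t 1.65 pos [ 0.5261 -0.2105  0.1222] rot [-179.4    1.1 -159. ] w 0.001 F [ 0.5 -0.9 -0.5]
tool shift [ 0.0169 -0.0048  0.0372] norm 0.018 spin None
[ 0.5025 -0.2175  0.074 ] 7
[ 0.483  -0.0676  0.074 ] 1
[0.4984 0.0706 0.074 ] 10
```

View pics/s1.png

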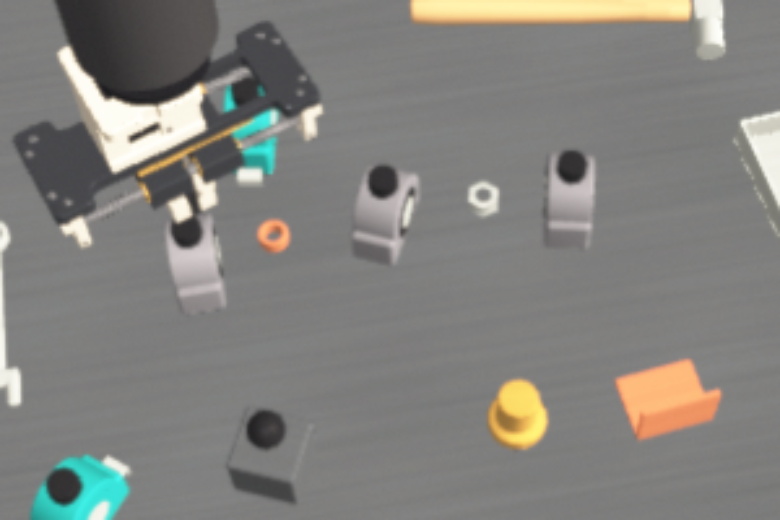

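The closed gripper is above the right-hand tape, with its tip near (185,205) in the crop and the button at (187,232). I'll refine the button centres before pressing.

```bash
python3 - <<'E'
from h import *
im=cv2.imread("pics/top0.png"); c,o,M=cam("top"); P=cloud("top",np.ones((480,640)))-o
im2=cv2.imread("pics/scene0.png"); c2,o2,M2=cam("scene"); P2=cloud("scene",np.ones((480,640)))-o2
def f(im,P,o,a,b,h):
    g=im[b-h:b+h+1,a-h:a+h+1].max(2).astype(np.uint8)
    t=80
    n,l,s,ce=cv2.connectedComponentsWithStats((g<t).astype(np.uint8))
    k=min(range(1,n),key=lambda i:np.hypot(*(ce[i]-h))-s[i,4]*.1)
    m=np.zeros((480,640),bool); m[b-h:b+h+1,a-h:a+h+1]=l==k
    q=P[m].mean(0); print((o+q*(.071-o[2])/q[2]).round(4),s[k],g.min())
for (a,b) in[(433,246),(352,252),(275,244)]: f(im,P,o,a,b,11)
for (a,b) in[(222,239),(297,220),(370,214)]: f(im2,P2,o2,a,b,9)
go(.512,-.221,.08)
E
```

```text
[ 0.5116 -0.2213  0.071 ] [  5   5  13  12 115] 39
[ 0.4942 -0.0688  0.071 ] [  5   6  12  12 101] 52
[0.5067 0.0772 0.071 ] [  5   5  11  12 102] 33
[ 0.5154 -0.2203  0.071 ] [  3   3  11  12 110] 34
[ 0.4982 -0.0675  0.071 ] [  4   3  10  12 104] 32
[0.5103 0.0782 0.071 ] [  4   3  10  12 104] 32
t 1.7 pos [ 0.5225 -0.2099  0.1162] rot [-179.7    0.7 -159.1] w 0.0002 F [-3.  1. -7.]
tool shift [ 0.0137 -0.0067  0.0362] norm 0.015 spin None
```

send_rows:
  motion:
    - {"travel": [0.0135, -0.0065, 0], "spin": 0}
    - {"travel": [0, 0, 0], "spin": 0}
    - {"travel": [0, 0, 0], "spin": 0}

```text
time_s: 1.95
tcp_pos: [0.51, -0.2214, 0.1151]
eef_rot: [-179.8, 0.4, -159.0]
contact_force: [0.4, 0.1, 0.2]
gripper_width: 0.0004
```

```bash
python3 -c "
from h import *
go(.512,-.221,.078)"
```

```text
t 1.95 pos [ 0.51   -0.2214  0.1151] rot [-179.8    0.4 -159. ] w 0.0004 F [0.4 0.1 0.2]
tool shift [-0.002  -0.0004  0.0371] norm 0.002 spin None
```

send_rows:
  motion:
    - {"travel": [-0.002, 0, 0.015], "spin": 0}
    - {"travel": [0, 0, 0.015], "spin": 0}
    - {"travel": [0, 0, 0.005], "spin": 0}
    - {"travel": [0, 0, 0.002], "spin": 0}
    - {"travel": [0, 0, 0], "spin": 0}

```text
time_s: 2.37
tcp_pos: [0.5158, -0.2241, 0.0857]
eef_rot: [-179.4, 1.0, -159.2]
contact_force: [0.4, -0.8, -0.6]
gripper_width: 0.0008
```

send_rows:
  motion:
    - {"travel": [0, 0, 0.004], "spin": 0}
    - {"travel": [0, 0, 0.004], "spin": 0}

```text
time_s: 2.53
tcp_pos: [0.5176, -0.2247, 0.0801]
eef_rot: [-179.3, 1.2, -159.2]
contact_force: [0.3, 0.0, 0.2]
gripper_width: 0.0003
```

send_rows:
  motion:
    - {"travel": [0.0036, 0.0046, 0.002], "spin": 0}
    - {"travel": [0, 0, 0.004], "spin": 0}
    - {"travel": [0, 0, 0.004], "spin": 0}

```text
time_s: 2.78
tcp_pos: [0.513, -0.2217, 0.0706]
eef_rot: [-179.2, 1.3, -159.2]
contact_force: [0.2, -1.6, 4.0]
gripper_width: 0.0004
```

send_rows:
  motion:
    - {"travel": [0.001, 0, 0.004], "spin": 0}
    - {"travel": [0.001, 0, 0.004], "spin": 0}

```text
time_s: 2.95
tcp_pos: [0.5133, -0.2224, 0.0637]
eef_rot: [-179.1, 1.5, -159.1]
contact_force: [-14.8, 13.3, 61.6]
gripper_width: 0.0004
```

send_rows:
  motion:
    - {"travel": [0, 0, -0.006], "spin": 0}
    - {"travel": [0, 0, -0.012], "spin": 0}
    - {"travel": [0, 0, -0.02], "spin": 0}
    - {"travel": [0, 0, -0.005], "spin": 0}

```text
time_s: 3.28
tcp_pos: [0.5106, -0.2217, 0.1055]
eef_rot: [-179.2, 1.2, -159.1]
contact_force: [-0.1, 0.2, -0.2]
gripper_width: 0.0008
```

```bash
python3 - <<'E'
from h import *
go(.495,-.0685,.1)
p,d=r.capture("scene"); cv2.imwrite("pics/s2.png",cv2.resize(p[180:320,180:400],(770,490),interpolation=cv2.INTER_CUBIC))
E
```

```text
t 3.28 pos [ 0.5106 -0.2217  0.1055] rot [-179.2    1.2 -159.1] w 0.0008 F [-0.1  0.2 -0.2]
tool shift [-0.0402  0.1487  0.0055] norm 0.154 spin None
```

View pics/s2.png

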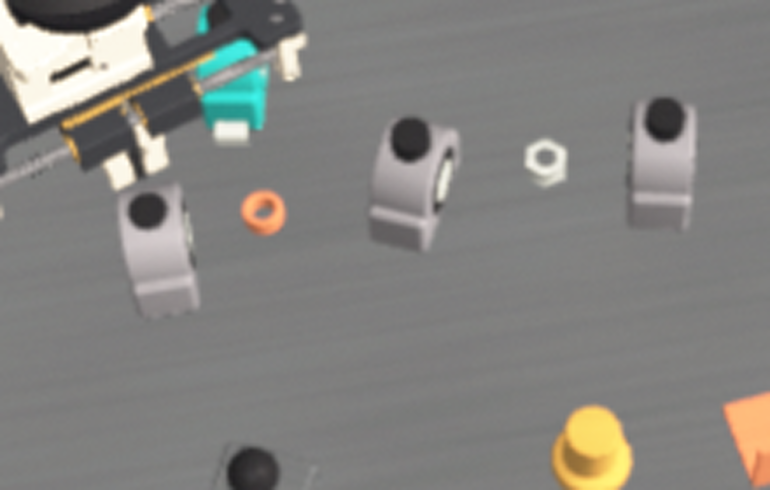

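The right-hand tape's button, at (147,210), has stayed down and is flatter than the other two. On to the middle tape.

send_rows:
  motion:
    - {"travel": [-0.01, 0.037, 0], "spin": 0}
    - {"travel": [-0.01, 0.037, 0], "spin": 0}
    - {"travel": [-0.01, 0.037, 0], "spin": 0}
    - {"travel": [-0.01, 0.036, 0], "spin": 0}
    - {"travel": [0, 0, 0], "spin": 0}

```text
time_s: 3.75
tcp_pos: [0.4939, -0.0674, 0.1001]
eef_rot: [-179.3, 1.2, -159.6]
contact_force: [-0.9, -0.8, -0.1]
gripper_width: 0.0007
```

send_rows:
  motion:
    - {"travel": [0, 0, 0], "spin": 0}
    - {"travel": [0, 0, 0], "spin": 0}

```text
time_s: 3.92
tcp_pos: [0.4929, -0.0653, 0.0988]
eef_rot: [-179.3, 1.1, -159.3]
contact_force: [1.1, -0.6, -0.4]
gripper_width: 0.0005
```

```bash
python3 -c "
from h import *
go(.495,-.0685,.078)"
```

```text
t 3.92 pos [ 0.4929 -0.0653  0.0988] rot [-179.3    1.1 -159.3] w 0.0005 F [ 1.1 -0.6 -0.4]
tool shift [-0.0008 -0.0038  0.0208] norm 0.004 spin None
```

send_rows:
  motion:
    - {"travel": [0, -0.0038, 0.01], "spin": 0}
    - {"travel": [0, 0, 0.008], "spin": 0}
    - {"travel": [0.0005, 0, 0.004], "spin": 0}
    - {"travel": [0, 0, 0], "spin": 0}

```text
time_s: 4.25
tcp_pos: [0.4941, -0.0721, 0.0733]
eef_rot: [-179.3, 1.0, -159.5]
contact_force: [0.1, 0.7, 2.2]
gripper_width: 0.0008
```

```bash
python3 -c "
from h import *
go(.495,-.0685,.068)"
```

```text
t 4.25 pos [ 0.4941 -0.0721  0.0733] rot [-179.3    1.  -159.5] w 0.0008 F [0.1 0.7 2.2]
tool shift [-0.0021  0.003   0.0053] norm 0.004 spin None
```

send_rows:
  motion:
    - {"travel": [0, 0, 0.003], "spin": 0}
    - {"travel": [0, 0, 0.003], "spin": 0}
    - {"travel": [0, 0, 0.002], "spin": 0}

```text
time_s: 4.5
tcp_pos: [0.4943, -0.0735, 0.0644]
eef_rot: [-179.3, 1.0, -159.7]
contact_force: [-4.0, 4.4, 10.8]
gripper_width: 0.0004
```

send_rows:
  motion:
    - {"travel": [0, 0, 0.001], "spin": 0}
    - {"travel": [0, 0, 0.001], "spin": 0}

```text
time_s: 4.67
tcp_pos: [0.4951, -0.0729, 0.0641]
eef_rot: [-179.4, 1.0, -159.7]
contact_force: [-8.8, 8.6, 20.1]
gripper_width: 0.0009
```

Force is up to 20 N against the stop, so the button is fully down. Releasing.

send_rows:
  motion:
    - {"travel": [0, 0, -0.006], "spin": 0}
    - {"travel": [0, 0, -0.012], "spin": 0}
    - {"travel": [0, 0, -0.02], "spin": 0}
    - {"travel": [0, 0, -0.005], "spin": 0}

```text
time_s: 5.0
tcp_pos: [0.4936, -0.0728, 0.1079]
eef_rot: [-179.4, 0.9, -159.7]
contact_force: [1.7, -0.3, -0.2]
gripper_width: 0.0002
```

```bash
python3 - <<'E'
from h import *
go(.507,.0775,.1)
p,d=r.capture("scene"); cv2.imwrite("pics/s3.png",cv2.resize(p[180:320,180:400],(770,490),interpolation=cv2.INTER_CUBIC))
E
```

```text
t 5.0 pos [ 0.4936 -0.0728  0.1079] rot [-179.4    0.9 -159.7] w 0.0002 F [ 1.7 -0.3 -0.2]
tool shift [-0.0648  0.1363  0.0079] norm 0.151 spin None
```

View pics/s3.png

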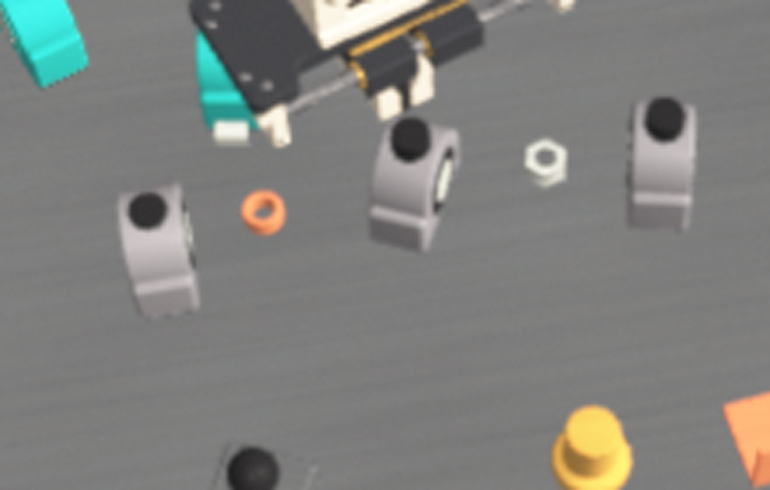

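The middle button, at (410,138), is back up, so that one is faulty. The left tape still has to be tested.

send_rows:
  motion:
    - {"travel": [-0.016, 0.033, 0], "spin": 0}
    - {"travel": [-0.016, 0.033, 0], "spin": 0}
    - {"travel": [-0.016, 0.033, 0], "spin": 0}
    - {"travel": [-0.015, 0.033, 0], "spin": 0}
    - {"travel": [0, 0, 0], "spin": 0}

```text
time_s: 5.47
tcp_pos: [0.5072, 0.0754, 0.1059]
eef_rot: [-179.4, 1.1, -160.2]
contact_force: [0.2, -0.8, -0.1]
gripper_width: 0.0
```

send_rows:
  motion:
    - {"travel": [0, 0, 0], "spin": 0}
    - {"travel": [0, 0, 0], "spin": 0}

```text
time_s: 5.63
tcp_pos: [0.5065, 0.0771, 0.1044]
eef_rot: [-179.4, 0.9, -160.0]
contact_force: [-0.5, 0.3, 0.4]
gripper_width: 0.0003
```

```bash
python3 -c "
from h import *
go(.507,.0775,.078)"
```

```text
t 5.63 pos [0.5065 0.0771 0.1044] rot [-179.4    0.9 -160. ] w 0.0003 F [-0.5  0.3  0.4]
tool shift [-0.0006  0.0003  0.0264] norm 0.001 spin None
```

send_rows:
  motion:
    - {"travel": [0, 0.001, 0.012], "spin": 0}
    - {"travel": [0, 0, 0.011], "spin": 0}
    - {"travel": [0, 0.001, 0.004], "spin": 0}
    - {"travel": [0, 0, 0], "spin": 0}

```text
time_s: 5.97
tcp_pos: [0.5056, 0.0758, 0.0755]
eef_rot: [-179.4, 0.9, -160.2]
contact_force: [0.9, -0.7, 0.6]
gripper_width: 0.0005
```

```bash
python3 -c "
from h import *
go(.507,.0775,.068)"
```

```text
t 5.97 pos [0.5056 0.0758 0.0755] rot [-179.4    0.9 -160.2] w 0.0005 F [ 0.9 -0.7  0.6]
tool shift [-0.0019  0.0011  0.0075] norm 0.002 spin None
```

send_rows:
  motion:
    - {"travel": [-0.001, 0.001, 0.004], "spin": 0}
    - {"travel": [0, 0, 0.003], "spin": 0}
    - {"travel": [0, 0, 0.003], "spin": 0}

```text
time_s: 6.22
tcp_pos: [0.5065, 0.0755, 0.0658]
eef_rot: [-179.4, 0.9, -160.3]
contact_force: [-1.0, -0.0, 3.3]
gripper_width: 0.0003
```

send_rows:
  motion:
    - {"travel": [0, 0, 0.0015], "spin": 0}
    - {"travel": [0, 0, 0.001], "spin": 0}

```text
time_s: 6.38
tcp_pos: [0.5067, 0.0754, 0.0641]
eef_rot: [-179.4, 0.9, -160.3]
contact_force: [-9.5, 1.9, 23.7]
gripper_width: 0.0003
```

send_rows:
  motion:
    - {"travel": [0, 0, -0.006], "spin": 0}
    - {"travel": [0, 0, -0.02], "spin": 0}
    - {"travel": [0, 0, -0.03], "spin": 0}
    - {"travel": [0, 0, -0.03], "spin": 0}
    - {"travel": [0, 0, -0.005], "spin": 0}

```text
time_s: 6.8
tcp_pos: [0.5042, 0.0751, 0.1573]
eef_rot: [-179.3, 0.7, -160.3]
contact_force: [1.2, 0.8, -0.0]
gripper_width: 0.0006
```

```bash
python3 - <<'E'
from h import *
go(.495,-.0685,.12,155)
p,d=r.capture("scene"); cv2.imwrite("pics/s4.png",cv2.resize(p[180:320,180:400],(770,490),interpolation=cv2.INTER_CUBIC))
E
```

```text
t 6.8 pos [0.5042 0.0751 0.1573] rot [-179.3    0.7 -160.3] w 0.0006 F [ 1.2  0.8 -0. ]
tool shift [ 0.057  -0.1321  0.0373] norm 0.144 spin 44.7
```

View pics/s4.png

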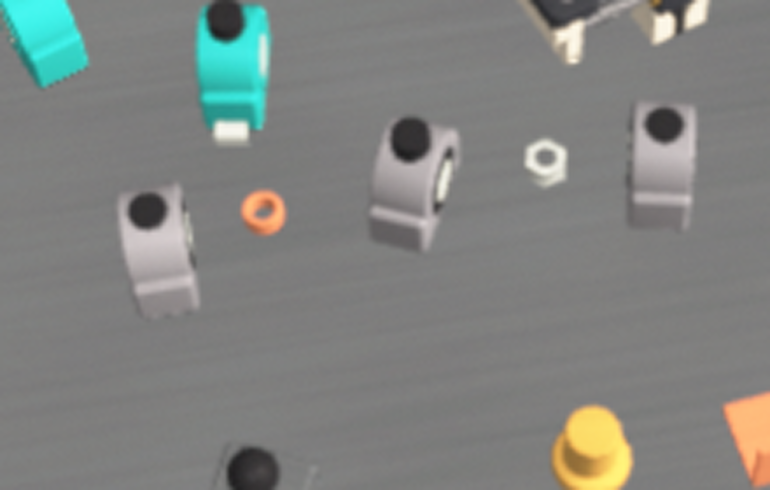

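The left and right buttons are down and the middle one is up. Moving over the middle tape, turning by 45° and opening to about 64 mm.

send_rows:
  motion:
    - {"travel": [0.0143, -0.033, 0], "spin": 0}
    - {"travel": [0.0143, -0.033, 0], "spin": 0}
    - {"travel": [0.0143, -0.033, 0], "spin": 0}
    - {"travel": [0.0143, -0.033, 0], "spin": 0}
    - {"travel": [0, 0, 0], "spin": 7}
  gripper: 0.45

```text
time_s: 7.27
tcp_pos: [0.4953, -0.0708, 0.1567]
eef_rot: [-179.5, 1.0, -166.5]
contact_force: [-0.5, 0.6, -0.0]
gripper_width: 0.0282
```

send_rows:
  motion:
    - {"travel": [0, 0, 0], "spin": 7}
    - {"travel": [0, 0, 0], "spin": 7}
    - {"travel": [0, 0, 0], "spin": 7}
    - {"travel": [0, 0, 0], "spin": 7}
    - {"travel": [0, 0, 0], "spin": 7}

```text
time_s: 7.68
tcp_pos: [0.493, -0.0752, 0.1527]
eef_rot: [179.9, 1.0, 157.4]
contact_force: [-0.2, -0.1, -0.4]
gripper_width: 0.0607
```

send_rows:
  motion:
    - {"travel": [0, 0, 0], "spin": 0}
    - {"travel": [0, 0, 0], "spin": 0}

```text
time_s: 7.85
tcp_pos: [0.4924, -0.0754, 0.1512]
eef_rot: [179.9, 0.9, 157.3]
contact_force: [-0.3, 0.9, -0.2]
gripper_width: 0.0634
```

```bash
python3 - <<'E'
from h import *
go(.495,-.0685,.1,155)
E
```

```text
t 7.85 pos [ 0.4924 -0.0754  0.1512] rot [179.9   0.9 157.3] w 0.0634 F [-0.3  0.9 -0.2]
tool shift [0.0002 0.0074 0.0512] norm 0.007 spin 2.3
```

send_rows:
  motion:
    - {"travel": [0, 0.0072, 0], "spin": 2.3}
    - {"travel": [0, 0, 0.03], "spin": 0}
    - {"travel": [0, 0, 0.03], "spin": 0}
    - {"travel": [0, 0, 0], "spin": 0}
    - {"travel": [0, 0, 0], "spin": 0}

```text
time_s: 8.27
tcp_pos: [0.4974, -0.0687, 0.0901]
eef_rot: [179.8, 1.1, 156.0]
contact_force: [0.3, 0.9, 0.8]
gripper_width: 0.0636
```

```bash
python3 - <<'E'
from h import *
go(.495,-.0685,.022,155)
E
```

```text
t 8.27 pos [ 0.4974 -0.0687  0.0901] rot [179.8   1.1 156. ] w 0.0636 F [0.3 0.9 0.8]
tool shift [ 0.0022 -0.0008  0.0681] norm 0.002 spin 1.0
```

send_rows:
  motion:
    - {"travel": [0.003, 0, 0.02], "spin": 1}
    - {"travel": [0, 0, 0.02], "spin": 0}
    - {"travel": [0, 0, 0.018], "spin": 0}
    - {"travel": [0, 0, 0], "spin": 0}
    - {"travel": [0, 0, 0], "spin": 0}

```text
time_s: 8.68
tcp_pos: [0.4998, -0.0672, 0.0367]
eef_rot: [179.7, 1.4, 155.7]
contact_force: [-0.0, -0.7, 0.4]
gripper_width: 0.0635
```

```bash
python3 - <<'E'
from h import *
go(.495,-.0685,.022,155)
E
```

```text
t 8.68 pos [ 0.4998 -0.0672  0.0367] rot [179.7   1.4 155.7] w 0.0635 F [-0.  -0.7  0.4]
tool shift [ 0.0038 -0.0032  0.0147] norm 0.005 spin 0.7
```

send_rows:
  motion:
    - {"travel": [0.004, -0.003, 0.008], "spin": 0.7}
    - {"travel": [0, 0, 0.006], "spin": 0}
    - {"travel": [0, 0, 0], "spin": 0}
    - {"travel": [0, 0, 0], "spin": 0}

```text
time_s: 9.02
tcp_pos: [0.4976, -0.0679, 0.0259]
eef_rot: [179.4, 1.7, 155.0]
contact_force: [0.8, -1.1, 0.5]
gripper_width: 0.0639
```

send_rows:
  motion:
    - {"travel": [0, 0, 0], "spin": 0}
    - {"travel": [0, 0, 0], "spin": 0}
    - {"travel": [0, 0, 0], "spin": 0}
    - {"travel": [0, 0, 0], "spin": 0}
    - {"travel": [0, 0, 0], "spin": 0}
  gripper: -1
  squeeze: 20

```text
time_s: 9.43
tcp_pos: [0.4985, -0.0678, 0.0275]
eef_rot: [179.4, 1.8, 155.1]
contact_force: [-1.9, -0.8, 3.8]
gripper_width: 0.0361
```

send_rows:
  motion:
    - {"travel": [0, 0, 0], "spin": 0}
    - {"travel": [0, 0, 0], "spin": 0}

```text
time_s: 9.6
tcp_pos: [0.4985, -0.0678, 0.0275]
eef_rot: [179.4, 1.8, 155.1]
contact_force: [0.8, -0.3, -0.8]
gripper_width: 0.0357
```

send_rows:
  motion:
    - {"travel": [0, 0, -0.005], "spin": 0}
    - {"travel": [0, 0, -0.015], "spin": 0}
    - {"travel": [0, 0, -0.03], "spin": 0}
    - {"travel": [0, 0, -0.035], "spin": 0}
    - {"travel": [0, 0, -0.035], "spin": 0}
  squeeze: 35

```text
time_s: 10.02
tcp_pos: [0.4872, -0.0686, 0.1432]
eef_rot: [-180.0, 0.8, 155.0]
contact_force: [2.1, 0.5, -1.9]
gripper_width: 0.0362
```

send_rows:
  motion:
    - {"travel": [0, 0, -0.01], "spin": 0}
    - {"travel": [0, 0, 0], "spin": 0}

```text
time_s: 10.18
tcp_pos: [0.4898, -0.0681, 0.161]
eef_rot: [179.7, 1.3, 155.0]
contact_force: [-0.5, -0.0, -4.1]
gripper_width: 0.036
```

```bash
python3 - <<'E'
from h import *
go(.533,.327,.15,155)
p,d=r.capture("scene"); cv2.imwrite("pics/s5.png",p[100:350,150:600])
E
```

```text
t 10.18 pos [ 0.4898 -0.0681  0.161 ] rot [179.7   1.3 155. ] w 0.036 F [-0.5 -0.  -4.1]
tool shift [0.1278 0.3764 0.011 ] norm 0.397 spin 0.0
```

View pics/s5.png

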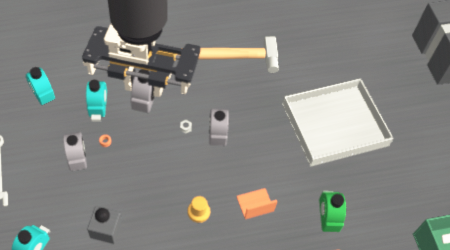

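The tape is held upright (about 4 N of load), so I'll carry it to the tray.

send_rows:
  motion:
    - {"travel": [0.0085, 0.025, 0], "spin": 0}
    - {"travel": [0.0116, 0.0342, 0], "spin": 0}
    - {"travel": [0.0116, 0.0342, 0], "spin": 0}
    - {"travel": [0.0116, 0.0342, 0], "spin": 0}
    - {"travel": [0.0116, 0.0342, 0], "spin": 0}

```text
time_s: 10.65
tcp_pos: [0.5038, 0.1007, 0.1534]
eef_rot: [-179.9, 0.8, 154.4]
contact_force: [0.6, -0.3, -2.3]
gripper_width: 0.0357
```

send_rows:
  motion:
    - {"travel": [0.0116, 0.0342, 0], "spin": 0}
    - {"travel": [0.0116, 0.0342, 0], "spin": 0}
    - {"travel": [0.0116, 0.0342, 0], "spin": 0}
    - {"travel": [0.0116, 0.0342, 0], "spin": 0}
    - {"travel": [0.0116, 0.0342, 0], "spin": 0}

```text
time_s: 11.07
tcp_pos: [0.52, 0.2861, 0.1416]
eef_rot: [-179.2, 0.4, 154.3]
contact_force: [-0.1, -0.5, -2.4]
gripper_width: 0.0357
```

send_rows:
  motion:
    - {"travel": [0.005, 0.015, 0], "spin": 0}
    - {"travel": [0, 0, 0], "spin": 0}
    - {"travel": [0, 0, 0], "spin": 0}

```text
time_s: 11.32
tcp_pos: [0.5201, 0.3083, 0.1337]
eef_rot: [-178.8, 0.2, 154.6]
contact_force: [-0.6, -1.2, -2.9]
gripper_width: 0.036
```

```bash
python3 - <<'E'
from h import *
go(.533,.327,.0315,155)
p,d=r.capture("scene"); cv2.imwrite("pics/s6.png",cv2.resize(p[100:300,350:600],(750,600)))
b=r.pinpoint("scene","tray"); print([(w("scene",x["at"]).round(3),round(x["conf"],2)) for x in b])
E
```

```text
t 11.32 pos [0.5201 0.3083 0.1337] rot [-178.8    0.2  154.6] w 0.036 F [-0.6 -1.2 -2.9]
tool shift [-0.0036  0.0224  0.1022] norm 0.023 spin -0.4
[]
```

View pics/s6.png

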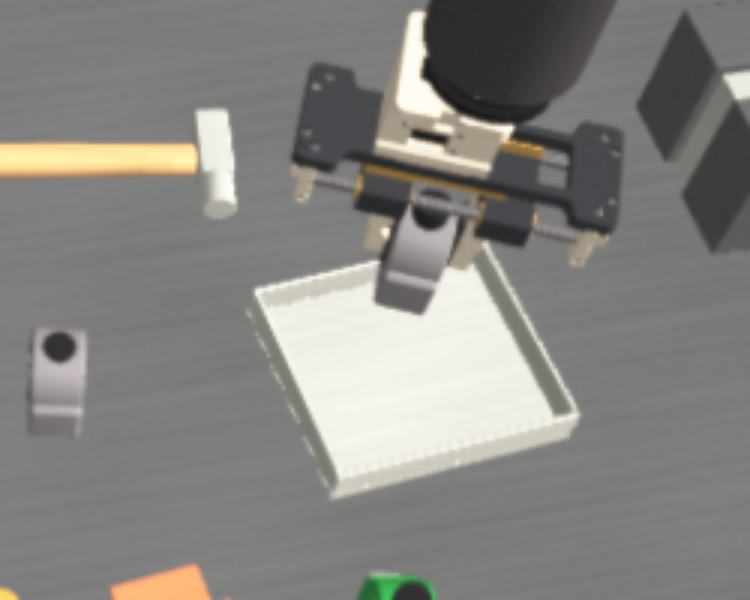

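send_rows:
  motion:
    - {"travel": [-0.0036, 0.0224, 0], "spin": 0}
    - {"travel": [0, 0, 0.025], "spin": 0}
    - {"travel": [0, 0, 0.025], "spin": 0}
    - {"travel": [0, 0, 0.015], "spin": 0}
    - {"travel": [0, 0, 0], "spin": 0}

```text
time_s: 11.83
tcp_pos: [0.5335, 0.3189, 0.0674]
eef_rot: [-178.8, 0.2, 154.2]
contact_force: [-1.0, -0.7, -3.4]
gripper_width: 0.0358
```

send_rows:
  motion:
    - {"travel": [0, 0, 0], "spin": 0}

```text
time_s: 11.92
tcp_pos: [0.5335, 0.3174, 0.0671]
eef_rot: [-178.7, 0.2, 154.1]
contact_force: [-0.4, -0.0, -0.6]
gripper_width: 0.036
```

```bash
python3 - <<'E'
from h import *
go(.533,.327,.0315,155)
E
```

```text
t 11.92 pos [0.5335 0.3174 0.0671] rot [-178.7    0.2  154.1] w 0.036 F [-0.4 -0.  -0.6]
tool shift [0.0046 0.0084 0.0356] norm 0.01 spin -0.9
```

send_rows:
  motion:
    - {"travel": [0.0046, 0.0084, 0.01], "spin": 0}
    - {"travel": [0, 0, 0.01], "spin": 0}
    - {"travel": [0, 0, 0.006], "spin": 0}
    - {"travel": [0, 0, 0], "spin": 0}
    - {"travel": [0, 0, 0], "spin": 0}

```text
time_s: 12.33
tcp_pos: [0.5344, 0.326, 0.0427]
eef_rot: [-179.0, 0.3, 154.0]
contact_force: [-0.3, -0.2, -2.6]
gripper_width: 0.036
```

send_rows:
  motion:
    - {"travel": [0, 0, 0.003], "spin": 0}
    - {"travel": [0, 0, 0], "spin": 0}

```text
time_s: 12.5
tcp_pos: [0.5347, 0.3262, 0.0403]
eef_rot: [-179.0, 0.3, 154.0]
contact_force: [-1.1, 0.8, -3.0]
gripper_width: 0.0362
```

send_rows:
  motion:
    - {"travel": [0, 0, 0.003], "spin": 0}
    - {"travel": [0, 0, 0.002], "spin": 0}
    - {"travel": [0, 0, 0], "spin": 0}

```text
time_s: 12.75
tcp_pos: [0.5351, 0.3265, 0.0358]
eef_rot: [-179.1, 0.4, 154.1]
contact_force: [-0.5, 0.3, -2.4]
gripper_width: 0.0362
```

send_rows:
  motion:
    - {"travel": [0, 0, 0.002], "spin": 0}
    - {"travel": [0, 0, 0], "spin": 0}

```text
time_s: 12.92
tcp_pos: [0.5351, 0.3264, 0.0337]
eef_rot: [-179.1, 0.4, 154.1]
contact_force: [-0.0, -0.1, -1.7]
gripper_width: 0.036
```

send_rows:
  motion:
    - {"travel": [0, 0, 0.0015], "spin": 0}
    - {"travel": [0, 0, 0], "spin": 0}

```text
time_s: 13.08
tcp_pos: [0.5353, 0.3266, 0.0325]
eef_rot: [-179.1, 0.4, 154.1]
contact_force: [-0.6, -0.4, -2.2]
gripper_width: 0.036
```

send_rows:
  motion:
    - {"travel": [0, 0, 0.0015], "spin": 0}
    - {"travel": [0, 0, 0], "spin": 0}

```text
time_s: 13.25
tcp_pos: [0.5354, 0.3268, 0.0325]
eef_rot: [-179.2, 0.4, 154.1]
contact_force: [-0.1, 0.9, -2.4]
gripper_width: 0.0356
```

send_rows:
  motion:
    - {"travel": [0, 0, 0.0015], "spin": 0}
    - {"travel": [0, 0, 0], "spin": 0}

```text
time_s: 13.42
tcp_pos: [0.5356, 0.3271, 0.0324]
eef_rot: [-179.2, 0.5, 154.1]
contact_force: [0.5, -0.1, -1.8]
gripper_width: 0.0357
```

send_rows:
  motion:
    - {"travel": [0, 0, 0.001], "spin": 0}
    - {"travel": [0, 0, 0], "spin": 0}

```text
time_s: 13.58
tcp_pos: [0.5357, 0.3273, 0.0322]
eef_rot: [-179.3, 0.5, 154.2]
contact_force: [-0.7, 0.3, -2.1]
gripper_width: 0.0361
```

send_rows:
  motion:
    - {"travel": [0, 0, 0.002], "spin": 0}
    - {"travel": [0, 0, 0.001], "spin": 0}

```text
time_s: 13.75
tcp_pos: [0.5356, 0.3272, 0.0317]
eef_rot: [-179.3, 0.5, 154.2]
contact_force: [-3.4, -2.1, 8.4]
gripper_width: 0.0352
```

Force is now +8 N, so the tape is resting on the tray floor. Opening a little, slowly.

send_rows:
  motion:
    - {"travel": [0, 0, 0], "spin": 0}
    - {"travel": [0, 0, 0], "spin": 0}
    - {"travel": [0, 0, 0], "spin": 0}
    - {"travel": [0, 0, 0], "spin": 0}
  gripper: 0.35

```text
time_s: 14.08
tcp_pos: [0.5364, 0.3279, 0.0319]
eef_rot: [-179.4, 0.6, 154.2]
contact_force: [0.5, 0.9, 0.1]
gripper_width: 0.0561
```

send_rows:
  motion:
    - {"travel": [0, 0, -0.005], "spin": 0}
    - {"travel": [0, 0, -0.015], "spin": 0}
    - {"travel": [0, 0, -0.03], "spin": 0}
    - {"travel": [0, 0, -0.035], "spin": 0}
    - {"travel": [0, 0, -0.035], "spin": 0}

```text
time_s: 14.5
tcp_pos: [0.5322, 0.3257, 0.1463]
eef_rot: [-178.4, 0.2, 154.1]
contact_force: [1.1, 0.6, -0.2]
gripper_width: 0.0591
```

send_rows:
  motion:
    - {"travel": [0.03, 0, -0.02], "spin": 0}
    - {"travel": [0.03, 0, -0.02], "spin": 0}
    - {"travel": [0.03, 0, 0], "spin": 0}
    - {"travel": [0, 0, 0], "spin": 0}
    - {"travel": [0, 0, 0], "spin": 0}

```text
time_s: 14.92
tcp_pos: [0.4561, 0.3682, 0.1991]
eef_rot: [-179.4, 0.1, 154.6]
contact_force: [-0.2, 0.3, -0.7]
gripper_width: 0.0595
```

```bash
python3 - <<'E'
from h import *
go(.533,.327,.15,155)
p,d=r.capture("scene"); cv2.imwrite("pics/s7.png",cv2.resize(p[90:350,130:570],(792,468)))
p,d=r.capture("top")
for t in("tape","nut","ferrule"):
    for b in r.pinpoint("top",t): print(t,round(b["conf"],2),w("top",b["at"]).round(3))
E
```

```text
t 14.92 pos [0.4561 0.3682 0.1991] rot [-1.794e+02  1.000e-01  1.546e+02] w 0.0595 F [-0.2  0.3 -0.7]
tool shift [-0.0871 -0.0043  0.0491] norm 0.087 spin -0.4
tape 0.88 [0.533 0.328 0.007]
tape 0.8 [ 0.389 -0.163  0.005]
tape 0.7 [0.505 0.08  0.   ]
tape 0.63 [ 0.512 -0.22  -0.001]
tape 0.62 [ 0.703 -0.324 -0.   ]
tape 0.59 [ 0.337 -0.281 -0.001]
tape 0.57 [ 0.733  0.249 -0.001]
nut 0.54 [0.487 0.012 0.003]
ferrule 0.43 [ 0.486 -0.158 -0.004]
```

View pics/s7.png

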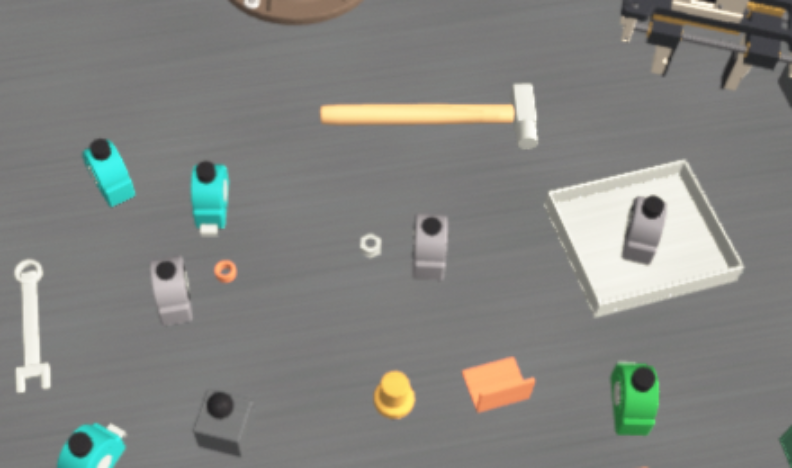

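The tape stands upright in the tray at (648,228) with its button up. The others, at (171,290) and (431,245), are in place with their buttons down, and everything else is where it was. Handing in.

```bash
python3 -c "
from h import *
print(r.close_job())"
```

```text
the job is handed in; nothing more can be done
None
```

I pressed the three lock buttons fully down from right to left. The right and left ones stayed down, and the middle one sprang back up. I then picked up the middle tape by its flat sides, lowered it onto the tray floor and released it at rest. I handed the job in at about 15 s.

**Last checks:**
- **Placed tape:** in the last picture it stands upright in the tray at about (0.533, 0.328), with its button up.
- **Other two tapes:** in the last picture they stand locked, within 3 mm of where they started.
- **Other things on the bench:** the nut and ferrule were measured within 3 mm of their first positions. The rest I judged by eye in the last picture, and they looked unmoved.

**What went less smoothly:**
- **First press:** the fingertips peaked at about 62 N vertically. That is over the 40 N set for the arm and gripper body, though this was the fingertips and under the 120 N wrist limit. The other two presses stayed at about 20–24 N.
- **Set-down:** it ended with about 8 N of contact on the tray floor.
- **Tray check:** the network did not find the tray in the picture taken over it, so I placed the tape using the earlier measurement and the picture.

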